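Return the class specimen pots to their colour-coded rack

ROBOT

A 6-joint arm with a two-finger parallel gripper is mounted at the origin on the work surface. World frame = base frame: x ahead of the robot, y to its left, z up, the work surface at z = 0. Lengths are in mm, angles in rad, forces in N, time in s.
With the tool pointing down it reaches from about 325 to 925 mm from the base axis. Payload 3.1 kg.
Tool frame: the origin (TCP) lies midway between the tips of the shut fingers; the grasp point (between the pads) lies 19 mm behind it; z points along the fingers, y is the line along which they close (so a half turn about z gives the same grasp; the last joint's range is limited). The gripper opens to 85 mm and grips with 20 to 120 N. Pads are 22 mm wide; open, the fingers measure 114 mm over their backs; the gripper's body (76 mm by 85 mm) begins 54 mm behind the grasp point. The pads swing forward as they close: fully open they stand 13 mm farther back than shut.
Start: joints at [0.997, 0.217, 1.613, -0, 1.311, -0.112], TCP at [278.46, 559.553, 231.3] pointing down, gripper open.
Joint ranges: [-2.75, 2.75], [-0.78, 2.1], [0.31, 2.55], [-1.13, 4.27], [0.13, 2.63], [-2.58, 2.58]. Speed limits (rad/s): [2.79, 2.79, 3.14, 3.14, 3.14, 3.14].

INTERFACE

Orientations are given as a unit quaternion [w, x, y, z].
In Python, from plant import get_obs, eyes, ctrl gives the robot as it stands. The module is installed in compiled form; this text tells all that it offers.
- The arm moves only by the tool servo_tool, never from a script. Its argument "rows" is a list that holds one entry, the list of rows, each a list of 4 numbers: the shift along the tool's x, y, z in cm, then the turn about the tool's z in degrees. In form: [[[x, y, z, twist], ...]]. A call has exactly 8 rows; each row shifts and turns the commanded pose from where the row before left it, along the tool's axes as they then stand; what a row does not reach is not made up. A row lasts 1/10 s, in which the tool goes at most 50 mm and 8.59 degrees, less where a joint would pass 70% of its speed; a pose out of reach is approached as far as the arm can. A call is refused whole if a number of a shift passes 5 or a number of a turn 8.59, either way. A call with a gripper value outside its range is refused whole. "gripper" is the closure in counts, from 0 (fully open) to 255 (shut), set as the call begins (left out, the last holds). The fingers move at their own pace and stop on an object; the grip force is fixed at half the most. Time passes only in rows, so rows that do not move let the fingers close, or fill a call up. It gives the time, the measured TCP pose, the force, the opening and the grip force at its end, in the units of the state.
- get_obs(): the state, without advancing time (a new reading comes with each control period).
- eyes.snapshot(name): name is "side" or "top" or "wrist"; returns a dict with "frame" (420x560x3 uint8, blue, green, red), "intrinsics" (3x3 intrinsics, pixels), "xyz" and "attitude" of the camera in the world. Camera axes: x right, y down, z forward; pixel columns grow to the right and rows downward; lengths in mm; the calibration is good to about 2 mm. The wrist camera is an equidistant fisheye: a pixel r from the principal point sees the ray r / f radians off the axis. A picture is of the moment at which its call begins. There is no depth.
- ctrl.close_job(): hands the job in; it is judged then, once.
The state is a dict: "time": time; "qpos": joint angles; "joint_vel": joint speeds; "effort": joint torques, N m; "ee_pos": TCP position; "orientation": TCP orientation; "ft_force": force on the tool from outside, world axes, zero at the start; "torque": the same for the moment, N m; "width": finger opening in mm; "gripper_force": force on a finger pad.
Only numpy, scipy, OpenCV 4.12 (cv2) and the standard library are available. Lean on these libraries where they do the work, as an engineer would, in place of code of your own. Each camera call takes 0.05 s, during which the arm holds its last target. There are 200 camera calls.

TASK

The four groups' specimen pots have come back in the white carrying rack. Move every coloured-capped pot over to the classroom rack, so that the row there follows the order of its coloured blocks: each pot upright and fully home in the block of its own cap's colour. Set them down gently without dropping or tipping any, leave the white-capped control pot standing in its block, and let go of everything.

Things in the scene. Friction and masses are not known exactly. Their poses are not given: they have to be found in the camera images.
- pot_red_mid (a point): Loose upright specimen pot, clear body 35 mm in diameter, red screw cap 36 mm (the top 18 mm); 76 mm tall in all, 50 to 100 g. This point: on its axis half-way up, 38 mm above its underside, z up. At the start it stands in some hole of the white carrying rack. Grip it from above, here or up to 15 mm higher, fingers closing across the row; lift straight up.
- pot_yellow_mid (a point): Loose upright specimen pot, clear body 35 mm in diameter, yellow screw cap 36 mm (the top 18 mm); 76 mm tall in all, 50 to 100 g. This point: on its axis half-way up, 38 mm above its underside, z up. At the start it stands in some hole of the white carrying rack. Grip it from above, here or up to 15 mm higher, fingers closing across the row; lift straight up.
- pot_green_mid (a point): Loose upright specimen pot, clear body 35 mm in diameter, green screw cap 36 mm (the top 18 mm); 76 mm tall in all, 50 to 100 g. This point: on its axis half-way up, 38 mm above its underside, z up. At the start it stands in some hole of the white carrying rack. Grip it from above, here or up to 15 mm higher, fingers closing across the row; lift straight up.
- pot_blue_mid (a point): Loose upright specimen pot, clear body 35 mm in diameter, blue screw cap 36 mm (the top 18 mm); 76 mm tall in all, 50 to 100 g. This point: on its axis half-way up, 38 mm above its underside, z up. At the start it stands in some hole of the white carrying rack. Grip it from above, here or up to 15 mm higher, fingers closing across the row; lift straight up.
- carry_rack: White carrying rack, fixed, 66 mm wide, 282 mm long along its x axis, 19 mm high; origin at the centre of its underside. Four 46 mm round holes in a row along x, 58 mm apart, at x = -87, -29, 29, 87 mm; pots stand in them, underside 4 mm above the table, 15 mm below the rack's top. x points within 25 degrees of straight away from the robot.
- well_red (a point): Centre of the floor of the red block's round well, 10 mm above the table, z up, x along the row of blocks. Block 57 mm square, 21 mm high, fixed; well 46 mm wide, 15 mm deep. Five blocks (one white) stand 58 mm apart in any order in a rail tray: the classroom rack, its row within 25 degrees of straight away from the robot. A pot fully home has its half-way point 38 mm above this.
- well_yellow (a point): Centre of the floor of the yellow block's round well, 10 mm above the table, z up, x along the row of blocks. Block 57 mm square, 21 mm high, fixed; well 46 mm wide, 15 mm deep. Five blocks (one white) stand 58 mm apart in any order in a rail tray: the classroom rack, its row within 25 degrees of straight away from the robot. A pot fully home has its half-way point 38 mm above this.
- well_green (a point): Centre of the floor of the green block's round well, 10 mm above the table, z up, x along the row of blocks. Block 57 mm square, 21 mm high, fixed; well 46 mm wide, 15 mm deep. Five blocks (one white) stand 58 mm apart in any order in a rail tray: the classroom rack, its row within 25 degrees of straight away from the robot. A pot fully home has its half-way point 38 mm above this.
- well_blue (a point): Centre of the floor of the blue block's round well, 10 mm above the table, z up, x along the row of blocks. Block 57 mm square, 21 mm high, fixed; well 46 mm wide, 15 mm deep. Five blocks (one white) stand 58 mm apart in any order in a rail tray: the classroom rack, its row within 25 degrees of straight away from the robot. A pot fully home has its half-way point 38 mm above this.
- pot_white_mid (a point): Loose specimen pot with a white cap, the same in size as the coloured ones: the control, already standing fully home in the white block among the coloured blocks. This point is on its axis half-way up, 38 mm above its underside and 38 mm below its top. It is to stay there.

How it is judged (in metres and radians):
At the end, for the whole second after the job is handed in: Each coloured pot stands released and still in the block of its cap's colour: axis within 10 mm of the well's centre, on the well floor (half-way point 33 to 43 mm above it), tilt below 0.12 rad; the white-capped pot is upright within 12 mm of where it stood (horizontal distance between pot_red_mid and well_red below 0.01 m and z of pot_red_mid in the frame of well_red between 0.033 and 0.043 m and angle between each of pot_red_mid, pot_yellow_mid, pot_green_mid, pot_blue_mid, pot_white_mid's own z axis and vertical below 0.12 rad and linear speed of each of pot_red, pot_yellow, pot_green, pot_blue below 0.02 m/s and contact force between the fingers and pot_red below 0.1 N and horizontal distance between pot_yellow_mid and well_yellow below 0.01 m and z of pot_yellow_mid in the frame of well_yellow between 0.033 and 0.043 m and contact force between the fingers and pot_yellow below 0.1 N and horizontal distance between pot_green_mid and well_green below 0.01 m and z of pot_green_mid in the frame of well_green between 0.033 and 0.043 m and contact force between the fingers and pot_green below 0.1 N and horizontal distance between pot_blue_mid and well_blue below 0.01 m and z of pot_blue_mid in the frame of well_blue between 0.033 and 0.043 m and contact force between the fingers and pot_blue below 0.1 N and distance of pot_white_mid from where it was at the start of the episode below 0.012 m); the robot touches nothing.
It fails at once if the white-capped control pot is taken out of its block or knocked over (distance of pot_white_mid from where it was at the start of the episode above 0.015 m or angle between pot_white_mid's own z axis and vertical above 0.35 rad).
It fails at once if a coloured pot is tipped over (by more than about 45 degrees) (angle between any of pot_red_mid, pot_yellow_mid, pot_green_mid, pot_blue_mid's own z axis and vertical above 0.8 rad).
It fails at once if a coloured pot is dropped (falls free from more than about 3 cm) ((linear speed of pot_red above 0.75 m/s and contact force between the fingers and pot_red below 0.1 N) or (linear speed of pot_yellow above 0.75 m/s and contact force between the fingers and pot_yellow below 0.1 N) or (linear speed of pot_green above 0.75 m/s and contact force between the fingers and pot_green below 0.1 N) or (linear speed of pot_blue above 0.75 m/s and contact force between the fingers and pot_blue below 0.1 N)).
It also fails if it takes over 112 s, if anything falls off the work surface, if the arm or the gripper's body presses on something with over 40 N, if the wrist force passes 120 N, or if a joint passes its speed limit or range.

## Working session

There is one attempt and no reset: what is moved stays moved. The work goes in short steps, Python scripts to look and compute and a tool call to move; the robot and the scene stay as the last step left them, time stands still between calls to the robot, and variables do not carry over. Pictures are saved under pics/ and viewed, at most 14 in all, crops included, and the job is handed in when it is done.

Besides the shell and the picture viewer there is one more tool, called after "Emit:" as name(argument=value, ...), one argument or row to a line, values as JSON. servo_tool: Moves the arm, as the interface text tells. Its arguments: {"type":"object","properties":{"rows":{"type":"array","items":{"type":"array","items":{"type":"array","items":{"type":"number"}}}},"gripper":{"type":"number"}},"required":["rows"]}

```bash
mkdir -p pics; python3 - <<'E'
from plant import get_obs, eyes
import cv2,pickle
o=get_obs();print(o)
for n in ("top","side"):
    s=eyes.snapshot(n);cv2.imwrite(f"pics/{n}0.png",s["frame"]);pickle.dump(s,open(f"{n}0.pkl","wb"))
    print(n,s["intrinsics"],s["xyz"],s["attitude"])
E
```

```text
{'time': 0.0, 'qpos': array([ 9.96828259e-01,  2.17789267e-01,  1.61494970e+00, -5.74766093e-05,
        1.31132306e+00, -1.12197503e-01]), 'joint_vel': array([-6.05994217e-04,  3.99010494e-04,  7.05175336e-04, -2.94929131e-04,
       -5.15245550e-04, -2.52949170e-05]), 'effort': array([ 2.01711046e-03, -3.96830857e+01, -3.03860271e+01, -3.98106226e-05,
        9.37516830e-03, -1.38348886e-05]), 'ee_pos': array([277.99619938, 558.83764102, 229.93838692]), 'orientation': array([-3.89191096e-04,  2.28832018e-01,  9.73465142e-01, -1.17207679e-03]), 'ft_force': array([0.92830764, 0.38674665, 1.0411144 ]), 'torque': array([-0.01623051,  0.00954503, -0.00758518]), 'gripper_force': 0.0, 'width': 85.30668777751636}
top [[505.32423423   0.         276.5850616 ]
 [  0.         505.32423423 207.96031225]
 [  0.           0.           1.        ]] [ 365.78091742  -28.28172571 1120.59144839] [ 0.05914396 -0.6962019   0.71363743 -0.0502646 ]
side [[476.92456344   0.         284.92250823]
 [  0.         476.92456344 207.44149742]
 [  0.           0.           1.        ]] [  96.39141117 -673.45012791  642.69653102] [-0.43747151  0.84635233 -0.27532318  0.12846618]
```

View pics/top0.png

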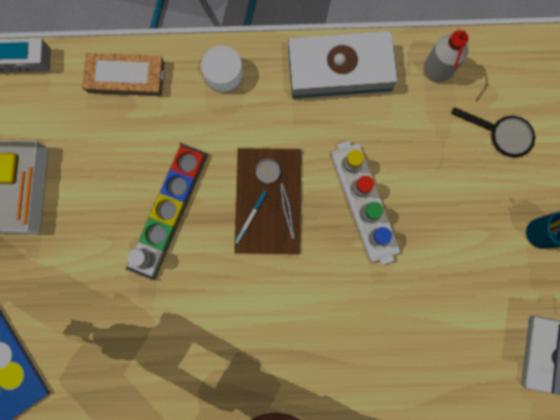

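View pics/side0.png

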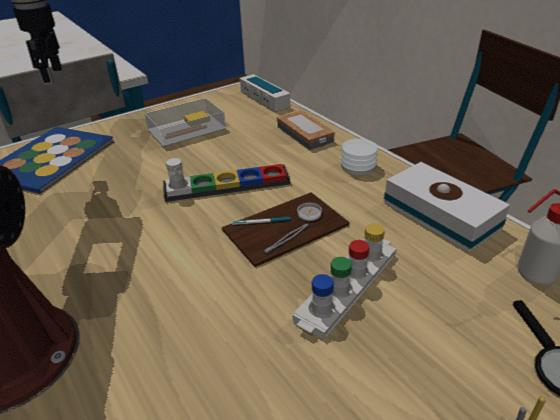

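The top view shows the blocks from far to near: red (188,162), blue (178,185), yellow (167,210), green (156,234) and white with its pot (140,259). The caps from far to near are yellow (354,158), red (365,184), green (374,211) and blue (382,236). I'll enlarge both racks.

```bash
python3 - <<'E'
import pickle,cv2,numpy as np
s=pickle.load(open("top0.pkl","rb"))["frame"]
a=cv2.resize(s[135:285,115:215],None,fx=4,fy=4,interpolation=cv2.INTER_CUBIC)
b=cv2.resize(s[135:285,320:420],None,fx=4,fy=4,interpolation=cv2.INTER_CUBIC)
cv2.imwrite("pics/crop.png",np.hstack([a,b]))
E
```

```text
(no output)
```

View pics/crop.png

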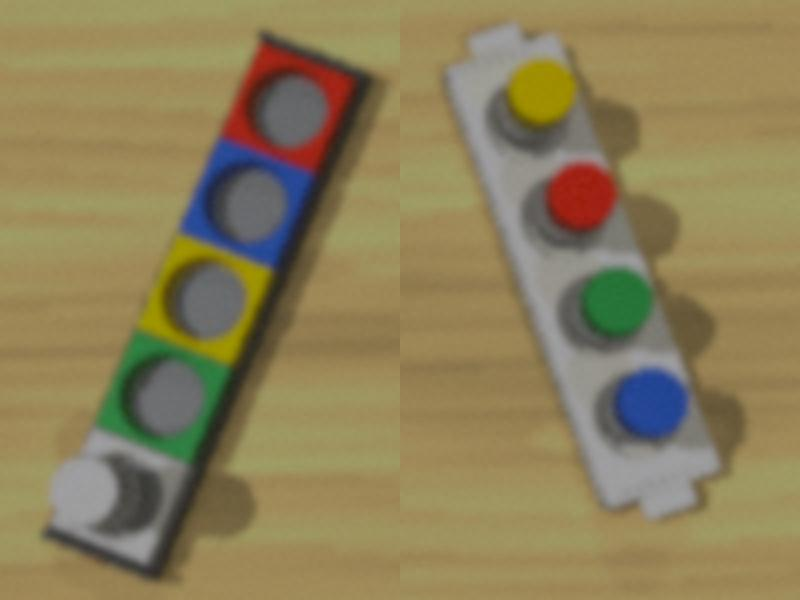

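```bash
cat > h.py <<'E'
import numpy as np,pickle
from scipy.spatial.transform import Rotation as R
def ray(s,uv):
    K=s["intrinsics"];d=np.array([(uv[0]-K[0,2])/K[0,0],(uv[1]-K[1,2])/K[1,1],1])
    q=s["attitude"];return R.from_quat([q[1],q[2],q[3],q[0]]).apply(d)
def at(s,uv,z):
    d=ray(s,uv);c=np.array(s["xyz"]);return (c+d*(z-c[2])/d[2])[:2]
E
python3 - <<'E'
from h import *
s=pickle.load(open("top0.pkl","rb"))
A=dict(red=(289,108),blue=(246,202),yellow=(204,298),green=(161,395))
B=dict(yellow=(541,92),red=(581,197),green=(616,301),blue=(651,403))
def fit(D,off,z,sp):
    P=np.array([at(s,((u-off+.5)/4-.5+(115 if off==0 else 320),(v+.5)/4-.5+135),z) for u,v in D.values()])
    c=P.mean(0);w=np.array([1.5,.5,-.5,-1.5])
    d=w@P;d/=np.linalg.norm(d);F=c+58*w[:,None]*d
    for k,p,f in zip(D,P,F):print(k,p.round(1),f.round(1))
    print("spacing",np.linalg.norm(P[0]-P[3])/3,"angle deg",np.degrees(np.arctan2(d[1],d[0])))
    return c,d
c,d=fit(A,0,25,58);print("white",c-2.5*58*d)
fit(B,400,80,58)
from plant import get_obs
o=get_obs();q=o["orientation"];print(R.from_quat([q[1],q[2],q[3],q[0]]).as_matrix().round(3))
E
```

```text
red [646.8 181.2] [647.1 181.4]
blue [594.  204.9] [593.9 204.5]
yellow [540.7 227.7] [540.7 227.7]
green [487.7 250.7] [487.6 250.9]
spacing 57.88242220263499 angle deg -23.542357265302392
white [434.38077536 274.04631471]
yellow [ 631.7 -185. ] [ 631.3 -185.8]
red [ 574.7 -203.2] [ 575.6 -202. ]
green [ 519.2 -218.5] [ 520.  -218.2]
blue [ 465.6 -233.7] [ 464.3 -234.5]
spacing 57.699670982031726 angle deg 16.25547933745572
[[-0.895  0.446 -0.001]
 [ 0.446  0.895 -0.002]
 [ 0.    -0.002 -1.   ]]
```

```bash
cat >> h.py <<'E'
from plant import get_obs
POT=dict(yellow=(631.5,-185.4),red=(575.1,-202.6),green=(519.6,-218.4),blue=(465.,-234.))
WELL=dict(red=(647,181.3),blue=(593.9,204.7),yellow=(540.7,227.7),green=(487.6,250.8))
YP,YW=196.26,156.46
def state():
    o=get_obs();q=o["orientation"];M=R.from_quat([q[1],q[2],q[3],q[0]]).as_matrix()
    return o,np.degrees(np.arctan2(M[1,0],M[0,0]))%360,M
def plan(xyz,yaw,n,move=None):
    """n rows; the first `move` rows move evenly to the goal, rest hold"""
    move=move or n
    o,y,M=state();print("t",o["time"],"at",o["ee_pos"].round(1),"yaw",round(y,2),"w",round(o["width"],1),"q6",round(o["qpos"][5],2))
    dp=(np.array(xyz)-o["ee_pos"])/move;dy=(yaw-y)/move
    rows=[]
    for i in range(n):
        if i>=move: rows.append([0,0,0,0]);continue
        t=R.from_euler("z",dy*i,degrees=True).as_matrix()@M
        v=t.T@dp/10
        rows.append([*(float(a) for a in v.round(2)),round(-dy,2)])
    for k in range(0,n,8):print([rows[k:k+8]])
E
python3 -c "
from h import *
plan((*POT['yellow'],150),YP,24,23)"
```

```text
t 0.1 at [278.1 558.9 230.1] yaw 153.54 w 85.1 q6 -0.11
[[[-2.82, -2.21, 0.35, np.float64(-1.86)], [-2.74, -2.3, 0.35, np.float64(-1.86)], [-2.67, -2.39, 0.35, np.float64(-1.86)], [-2.59, -2.47, 0.35, np.float64(-1.86)], [-2.51, -2.56, 0.35, np.float64(-1.86)], [-2.42, -2.64, 0.35, np.float64(-1.86)], [-2.34, -2.71, 0.35, np.float64(-1.86)], [-2.25, -2.79, 0.35, np.float64(-1.86)]]]
[[[-2.16, -2.86, 0.35, np.float64(-1.86)], [-2.06, -2.93, 0.35, np.float64(-1.86)], [-1.97, -2.99, 0.35, np.float64(-1.86)], [-1.87, -3.06, 0.35, np.float64(-1.86)], [-1.77, -3.12, 0.35, np.float64(-1.86)], [-1.67, -3.17, 0.35, np.float64(-1.86)], [-1.56, -3.22, 0.35, np.float64(-1.86)], [-1.46, -3.27, 0.36, np.float64(-1.86)]]]
[[[-1.35, -3.32, 0.36, np.float64(-1.86)], [-1.24, -3.36, 0.36, np.float64(-1.86)], [-1.13, -3.4, 0.36, np.float64(-1.86)], [-1.02, -3.43, 0.36, np.float64(-1.86)], [-0.91, -3.46, 0.36, np.float64(-1.86)], [-0.8, -3.49, 0.36, np.float64(-1.86)], [-0.68, -3.52, 0.36, np.float64(-1.86)], [0, 0, 0, 0]]]
```

Emit:
servo_tool(
  rows=[
    [[-2.7,-2.12,0.3,0],[-2.7,-2.12,0.3,0],[-2.7,-2.12,0.3,0],[-2.7,-2.12,0.3,0],[-2.7,-2.12,0.3,0],[-2.7,-2.12,0.3,0],[-2.7,-2.12,0.3,0],[-2.7,-2.12,0.3,0]],
  ],
)

```text
time: 0.9
ee_pos: [396.3, 310.0, 206.7]
orientation: [-0.0, 0.229, 0.973, -0.0]
ft_force: [0.3, 0.5, 0.0]
width: 85.7
gripper_force: 0.0
```

Emit:
servo_tool(
  rows=[
    [[-2.7,-2.12,0.3,0],[-2.7,-2.12,0.3,0],[-2.7,-2.12,0.3,0],[-2.7,-2.12,0.3,0],[-2.7,-2.12,0.3,0],[-2.7,-2.12,0.3,0],[-2.7,-2.12,0.3,0],[-2.7,-2.12,0.3,0]],
  ],
)

```text
time: 1.7
ee_pos: [514.1, 62.1, 182.7]
orientation: [-0.0, 0.229, 0.973, -0.0]
ft_force: [-0.0, 0.6, -0.6]
width: 85.2
gripper_force: 0.0
```

Emit:
servo_tool(
  rows=[
    [[-2.7,-2.12,0.3,0],[-2.7,-2.12,0.3,0],[-2.7,-2.12,0.3,0],[-2.7,-2.12,0.3,0],[-2.7,-2.12,0.3,0],[-2.7,-2.12,0.3,0],[-2.7,-2.12,0.3,0],[-2.7,-2.12,0.3,0]],
  ],
)

```text
time: 2.5
ee_pos: [631.9, -185.8, 158.4]
orientation: [-0.001, 0.229, 0.973, 0.0]
ft_force: [0.3, 0.8, 0.2]
width: 86.0
gripper_force: 0.0
```

Emit:
servo_tool(
  rows=[
    [[0,0,0,-7],[0,0,0,-7],[0,0,0,-7],[0,0,0,-7],[0,0,0,-7.5],[0,0,0,-7.2],[0,0,0,0],[0,0,0,0]],
  ],
)

```text
time: 3.3
ee_pos: [631.5, -184.5, 158.8]
orientation: [-0.0, -0.14, 0.99, 0.0]
ft_force: [-0.2, -1.1, -0.6]
width: 85.5
gripper_force: 0.0
```

```bash
python3 - <<'E'
t=open("h.py").read().split("def plan")[0]+'''def togo(xyz,yaw):
    """total shift left in cm along the present tool axes, then the turn left (tool z, deg)"""
    o,y,M=state();print("t",round(o["time"],2),"at",o["ee_pos"].round(1),"yaw",round(y,2),"w",round(o["width"],1),"q6",round(o["qpos"][5],2))
    print("togo",(M.T@(np.array(xyz)-o["ee_pos"])/10).round(2),"twist",round(-(yaw-y),2))
'''
open("h.py","w").write(t)
E
python3 -c "
from h import *
from plant import eyes
import cv2
togo((*POT['yellow'],150),YP)
cv2.imwrite('pics/w1.png',eyes.snapshot('wrist')['frame'])"
```

```text
t 3.3 at [ 631.5 -184.5  158.8] yaw 196.09 w 85.5 q6 -2.24
togo [ 0.03 -0.08  0.88] twist -0.17
```

View pics/w1.png

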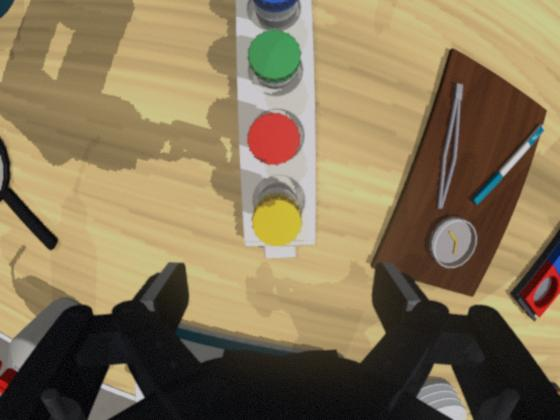

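The wrist view shows the row aligned with the tool: yellow cap (276,221), red (275,138) and green (274,55), midway between the fingers (about 188 and 372). I'll check the caps' positions with the fisheye model.

```bash
cat >> h.py <<'E'
def fish(s,uv,z):
    K=s["intrinsics"];v=np.array([uv[0]-K[0,2],uv[1]-K[1,2]]);r=np.hypot(*v);th=r/K[0,0]
    d=np.array([*(v/r*np.sin(th)),np.cos(th)]);q=s["attitude"]
    d=R.from_quat([q[1],q[2],q[3],q[0]]).apply(d);c=np.array(s["xyz"]);return (c+d*(z-c[2])/d[2])[:2]
E
python3 - <<'E'
from h import *
from plant import eyes
import cv2
s=eyes.snapshot('wrist');f=s["frame"];h=cv2.cvtColor(f,cv2.COLOR_BGR2HSV)
for n,lo,hi in (("yellow",20,33),("red",0,6),("green",50,80),("blue",105,125)):
    m=cv2.inRange(h,(lo,170,60),(hi,255,255));m[:,:230]=0;m[:,320:]=0
    k,_,st,c=cv2.connectedComponentsWithStats(m);i=1+st[1:,4].argmax()
    print(n,st[i],c[i].round(1),fish(s,c[i],80).round(1),POT[n])
E
```

```text
yellow [ 253  199   48   46 1683] [276.5 221.6] [ 632.  -187.6] (631.5, -185.4)
red [ 249  114   50   50 1921] [273.4 138.1] [ 575.8 -205.9] (575.1, -202.6)Traceback (most recent call last):
  File "<stdin>", line 7, in <module>
ValueError: attempt to get argmax of an empty sequence
```

Emit:
servo_tool(
  rows=[
    [[0,-0.15,1.9,-0.17],[0,0,1.9,0],[0,0,1.9,0],[0,0,1.9,0],[0,0,1.9,0],[0,0,1.9,0],[0,0,1.4,0],[0,0,0,0]],
  ],
)

```text
time: 4.2
ee_pos: [630.1, -185.2, 28.4]
orientation: [-0.002, -0.142, 0.99, 0.001]
ft_force: [-0.7, 0.3, 0.9]
width: 85.4
gripper_force: 0.0
```

Emit:
servo_tool(
  rows=[
    [[0,0,0,0],[0,0,0,0],[0,0,0,0],[0,0,0,0],[0,0,0,0],[0,0,0,0],[0,0,0,0],[0,0,0,0]],
  ],
  gripper=255,
)

```text
time: 5.0
ee_pos: [633.5, -186.6, 32.8]
orientation: [0.001, -0.143, 0.99, -0.001]
ft_force: [-0.2, -0.6, 6.3]
width: 34.1
gripper_force: 59.6
```

Emit:
servo_tool(
  rows=[
    [[0,0,0,0],[0,0,0,0],[0,0,-1,0],[0,0,-2,0],[0,0,-3,0],[0,0,-3,0],[0,0,-3,0],[0,0,-1,0]],
  ],
)

```text
time: 5.8
ee_pos: [634.1, -186.8, 165.3]
orientation: [0.003, -0.143, 0.99, -0.001]
ft_force: [0.1, 0.7, -0.4]
width: 34.6
gripper_force: 59.6
```

```bash
python3 -c "
from h import *
from plant import eyes
import cv2
togo((*WELL['yellow'],156),YW)
cv2.imwrite('pics/s1.png',cv2.resize(eyes.snapshot('side')['frame'][140:360,250:450],None,fx=2.5,fy=2.5,interpolation=2))"
```

```text
t 5.8 at [ 634.1 -186.8  165.3] yaw 196.42 w 34.6 q6 -2.25
togo [-2.75 42.4   0.79] twist 39.96
```

View pics/s1.png

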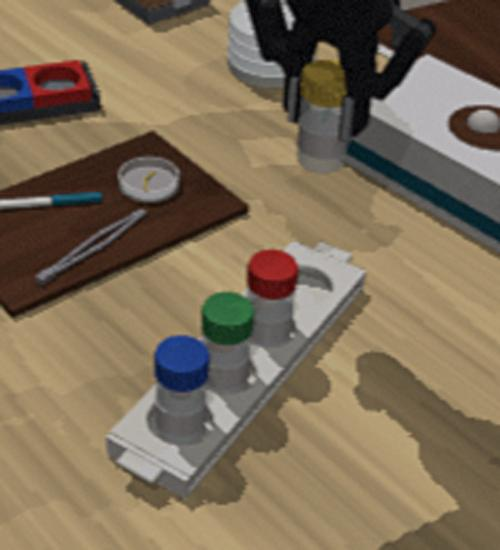

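The yellow pot is held upright (cap at (322,85) in the crop) and its hole is empty.

Emit:
servo_tool(
  rows=[
    [[-0.17,1.5,0,0],[-0.17,2.5,0,0],[-0.17,2.8,0,0],[-0.17,2.8,0,0],[-0.17,2.8,0,0],[-0.17,2.8,0,0],[-0.17,2.8,0,0],[-0.17,2.8,0,0]],
  ],
)

```text
time: 6.65
ee_pos: [583.4, 19.6, 157.9]
orientation: [-0.003, -0.143, 0.99, 0.001]
ft_force: [1.1, 0.0, -0.9]
width: 34.0
gripper_force: 59.7
```

Emit:
servo_tool(
  rows=[
    [[-0.17,2.8,0,0],[-0.17,2.8,0,0],[-0.17,2.8,0,0],[-0.17,2.8,0,0],[-0.17,2.8,0,0],[-0.17,2.8,0,0],[-0.17,2.8,0,0],[-0.17,2.0,0,0]],
  ],
)

```text
time: 7.45
ee_pos: [534.9, 230.1, 157.9]
orientation: [-0.003, -0.143, 0.99, -0.0]
ft_force: [0.3, -0.5, 0.1]
width: 34.5
gripper_force: 59.7
```

Emit:
servo_tool(
  rows=[
    [[0,0,0,6],[0,0,0,7],[0,0,0,7],[0,0,0,7],[0,0,0,7],[0,0,0,6],[0,0,0,0],[0,0,0,0]],
  ],
)

```text
time: 8.25
ee_pos: [536.6, 228.4, 159.1]
orientation: [-0.002, 0.203, 0.979, -0.001]
ft_force: [-0.2, -0.2, -0.5]
width: 34.0
gripper_force: 59.6
```

```bash
python3 -c "
from h import *
from plant import eyes
import cv2
togo((*WELL['yellow'],150),YW)
s=eyes.snapshot('wrist');pickle.dump(s,open('w2.pkl','wb'))
cv2.imwrite('pics/w2.png',s['frame']);
for n in ('blue','green','red','yellow'):
  # predicted
  print(n,WELL[n])
togo((*WELL['yellow'],150),YW)
"
```

```text
t 8.25 at [536.6 228.4 159.1] yaw 156.56 w 34.0 q6 -0.88
togo [-0.4  0.1  0.9] twist 0.1
blue (593.9, 204.7)
green (487.6, 250.8)
red (647, 181.3)
yellow (540.7, 227.7)
t 8.3 at [537.1 228.4 159.6] yaw 156.54 w 34.1 q6 -0.88
togo [-0.36  0.08  0.96] twist 0.08
```

View pics/w2.png

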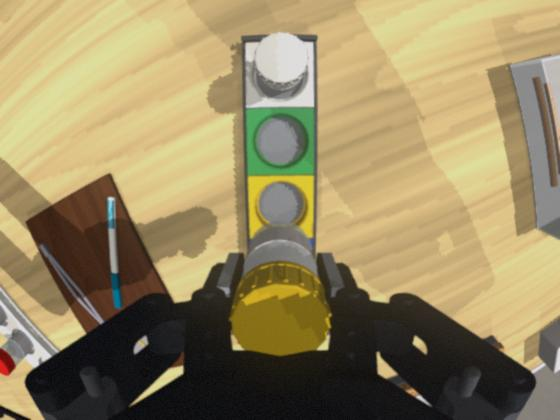

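The pot hangs upright over the row. The green well rim is centred at (280,142), yellow near (280,205), and the held cap near (281,312).

```bash
python3 -c "
from h import *
s=pickle.load(open('w2.pkl','rb'))
for z,uv in ((25,(280,142)),(25,(280.5,205)),(206,(281,312)),(206,(281,318))): print(uv,fish(s,uv,z).round(1))
print(s['xyz'],s['intrinsics'][0])
"
```

```text
(280, 142) [487.  248.5]
(280.5, 205) [537.7 227. ]
(281, 312) [531.1 230.3]
(281, 318) [533.4 229.3]
[473.76046183 255.08806054 302.16162533] [325.1922621    0.         279.93560896]
```

Emit:
servo_tool(
  rows=[
    [[-0.55,0.05,1,0],[0,0,2,0],[0,0,2,0],[0,0,2,0],[0,0,2,0],[0,0,1.5,0],[0,0,1,0],[0,0,0.3,0]],
  ],
)

```text
time: 9.1
ee_pos: [542.9, 226.2, 41.6]
orientation: [-0.001, 0.204, 0.979, -0.001]
ft_force: [-0.2, 0.5, -1.5]
width: 34.7
gripper_force: 59.6
```

Emit:
servo_tool(
  rows=[
    [[0,0,0,0],[0,0,0,0],[0,0,0.1,0],[0,0,0.1,0],[0,0,0.1,0],[0,0,0,0],[0,0,0,0],[0,0,0,0]],
  ],
)

```text
time: 9.9
ee_pos: [543.8, 226.6, 40.3]
orientation: [0.0, 0.204, 0.979, -0.0]
ft_force: [0.1, -0.2, -0.9]
width: 34.4
gripper_force: 59.6
```

Emit:
servo_tool(
  rows=[
    [[0,0,0.1,0],[0,0,0.1,0],[0,0,0.1,0],[0,0,0,0],[0,0,0,0],[0,0,0,0],[0,0,0,0],[0,0,0,0]],
  ],
)

```text
time: 10.7
ee_pos: [544.1, 226.6, 38.8]
orientation: [-0.0, 0.204, 0.979, -0.0]
ft_force: [-2.8, -0.6, 6.9]
width: 34.8
gripper_force: 60.3
```

Contact came at the expected floor height, so I'm releasing.

Emit:
servo_tool(
  rows=[
    [[0,0,0,0],[0,0,0,0],[0,0,0,0],[0,0,0,0],[0,0,0,0],[0,0,0,0],[0,0,0,0],[0,0,0,0]],
  ],
  gripper=0,
)

```text
time: 11.5
ee_pos: [543.8, 226.5, 37.3]
orientation: [-0.0, 0.204, 0.979, -0.0]
ft_force: [0.3, 0.7, 0.5]
width: 85.3
gripper_force: 0.0
```

Emit:
servo_tool(
  rows=[
    [[0,0,-0.5,0],[0,0,-1,0],[0,0,-2,0],[0,0,-2,0],[0,0,-2,0],[0,0,-2,0],[0,0,-2,0],[0,0,-0.5,0]],
  ],
)

```text
time: 12.3
ee_pos: [546.1, 227.2, 161.4]
orientation: [0.003, 0.204, 0.979, 0.002]
ft_force: [0.5, -1.8, 0.6]
width: 85.4
gripper_force: 0.0
```

```bash
python3 -c "
from h import *
from plant import eyes
import cv2
togo((*POT['red'],150),YP)
s=eyes.snapshot('wrist');pickle.dump(s,open('w3.pkl','wb'))
cv2.imwrite('pics/w3.png',s['frame'])
"
```

```text
t 12.3 at [546.1 227.2 161.4] yaw 156.42 w 85.4 q6 -0.88
togo [-19.85 -38.24   1.08] twist -39.84
```

View pics/w3.png

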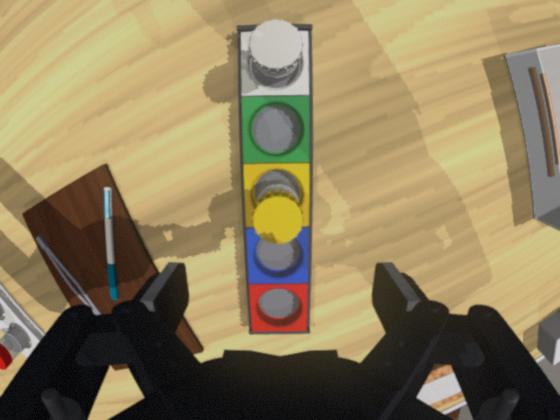

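The yellow pot stands upright in its yellow well, with its cap at (277,219). Next is red.

Emit:
servo_tool(
  rows=[
    [[-1.24,-2.4,0,0],[-1.24,-2.4,0,0],[-1.24,-2.4,0,0],[-1.24,-2.4,0,0],[-1.24,-2.4,0,0],[-1.24,-2.4,0,0],[-1.24,-2.4,0,0],[-1.24,-2.4,0,0]],
  ],
)

```text
time: 13.15
ee_pos: [557.1, 9.9, 156.2]
orientation: [-0.001, 0.204, 0.979, -0.0]
ft_force: [0.2, 0.2, -1.4]
width: 85.1
gripper_force: 0.0
```

Emit:
servo_tool(
  rows=[
    [[-1.24,-2.4,0,0],[-1.24,-2.4,0,0],[-1.24,-2.4,0,0],[-1.24,-2.4,0,0],[-1.24,-2.4,0,0],[-1.24,-2.4,0,0],[-1.24,-2.4,0,0],[-1.24,-2.4,0,0]],
  ],
)

```text
time: 13.95
ee_pos: [571.2, -205.5, 156.0]
orientation: [-0.001, 0.204, 0.979, 0.0]
ft_force: [0.3, 0.2, -0.2]
width: 85.1
gripper_force: 0.0
```

Emit:
servo_tool(
  rows=[
    [[0,0,0,-7],[0,0,0,-7],[0,0,0,-7],[0,0,0,-7],[0,0,0,-7],[0,0,0,-4.8],[0,0,0,0],[0,0,0,0]],
  ],
)

```text
time: 14.75
ee_pos: [571.5, -204.5, 156.4]
orientation: [-0.001, -0.14, 0.99, 0.0]
ft_force: [-0.4, -0.8, 0.4]
width: 85.3
gripper_force: 0.0
```

```bash
python3 - <<'E'
from h import *
from plant import eyes
import cv2
s3=pickle.load(open('w3.pkl','rb'))
for n,uv,z in (("red",(279,305),25),("blue",(278,253),25),("green",(276,130),25),("ycap",(277.5,219.5),86)): print(n,fish(s3,uv,z).round(1))
togo((575.3,-203.8,29),YP)
s=eyes.snapshot('wrist');f=s["frame"];h=cv2.cvtColor(f,cv2.COLOR_BGR2HSV)
for n,lo,hi in (("red",0,6),("green",50,80),("blue",105,125)):
    m=cv2.inRange(h,(lo,150,50),(hi,255,255));m[:,:230]=0;m[:,320:]=0
    k,_,st,c=cv2.connectedComponentsWithStats(m);i=1+st[1:,4].argmax()
    print(n,st[i],fish(s,c[i],80).round(1),POT[n])
E
```

```text
red [643.2 183.4]
blue [590.5 205.5]
green [487.2 248.9]
ycap [543.2 225.9]
t 14.75 at [ 571.5 -204.5  156.4] yaw 196.11 w 85.3 q6 -2.31
togo [-0.4  -0.05 12.74] twist -0.15
red [ 253  203   49   48 1789] [ 574.7 -206.2] (575.1, -202.6)Traceback (most recent call last):
  File "<stdin>", line 10, in <module>
ValueError: attempt to get argmax of an empty sequence
```

Emit:
servo_tool(
  rows=[
    [[-0.38,-0.1,1.9,-0.15],[0,0,1.9,0],[0,0,1.9,0],[0,0,1.9,0],[0,0,1.9,0],[0,0,1.9,0],[0,0,1.3,0],[0,0,0,0]],
  ],
)

```text
time: 15.6
ee_pos: [573.9, -203.7, 27.8]
orientation: [-0.002, -0.142, 0.99, 0.001]
ft_force: [-0.5, 0.4, 0.3]
width: 84.8
gripper_force: 0.0
```

Emit:
servo_tool(
  rows=[
    [[0,0,0,0],[0,0,0,0],[0,0,0,0],[0,0,0,0],[0,0,0,0],[0,0,0,0],[0,0,0,0],[0,0,0,0]],
  ],
  gripper=255,
)

```text
time: 16.4
ee_pos: [577.1, -205.2, 31.7]
orientation: [0.001, -0.142, 0.99, -0.001]
ft_force: [0.3, 0.3, 6.4]
width: 34.0
gripper_force: 59.6
```

Emit:
servo_tool(
  rows=[
    [[0,0,0,0],[0,0,-1,0],[0,0,-2,0],[0,0,-3,0],[0,0,-3,0],[0,0,-3,0],[0,0,-1,0],[0,0,0,0]],
  ],
)

```text
time: 17.2
ee_pos: [577.0, -205.1, 162.3]
orientation: [0.002, -0.142, 0.99, -0.001]
ft_force: [0.8, -0.4, -0.4]
width: 34.2
gripper_force: 59.6
```

```bash
python3 -c "
from h import *
togo((646,181.8,156),YW)
"
```

```text
t 17.2 at [ 577.  -205.1  162.3] yaw 196.36 w 34.2 q6 -2.31
togo [-17.52  35.19   0.58] twist 39.9
```

Emit:
servo_tool(
  rows=[
    [[-1.1,2.2,0,0],[-1.1,2.2,0,0],[-1.1,2.2,0,0],[-1.1,2.2,0,0],[-1.1,2.2,0,0],[-1.1,2.2,0,0],[-1.1,2.2,0,0],[-1.1,2.2,0,0]],
  ],
)

```text
time: 18.0
ee_pos: [608.9, -9.8, 157.1]
orientation: [-0.003, -0.142, 0.99, 0.001]
ft_force: [0.3, 0.9, 0.0]
width: 34.1
gripper_force: 59.7
```

Emit:
servo_tool(
  rows=[
    [[-1.1,2.2,0,0],[-1.1,2.2,0,0],[-1.1,2.2,0,0],[-1.1,2.2,0,0],[-1.1,2.2,0,0],[-1.1,2.2,0,0],[-1.1,2.2,0,0],[-1.1,2.2,0,0]],
  ],
)

```text
time: 18.8
ee_pos: [643.8, 183.3, 156.8]
orientation: [-0.003, -0.142, 0.99, -0.0]
ft_force: [0.1, -0.7, -1.2]
width: 33.9
gripper_force: 59.7
```

Emit:
servo_tool(
  rows=[
    [[0,0,0,6],[0,0,0,7],[0,0,0,7],[0,0,0,7],[0,0,0,7],[0,0,0,5.9],[0,0,0,0],[0,0,0,0]],
  ],
)

```text
time: 19.6
ee_pos: [644.3, 182.4, 158.0]
orientation: [-0.002, 0.203, 0.979, -0.001]
ft_force: [0.1, -0.5, -1.5]
width: 34.6
gripper_force: 59.5
```

```bash
python3 -c "
from h import *
from plant import eyes
import cv2
togo((646.5,181.5,42),YW)
s=eyes.snapshot('wrist');pickle.dump(s,open('w4.pkl','wb'));cv2.imwrite('pics/w4.png',s['frame'])
togo((646.5,181.5,42),YW)
"
```

```text
t 19.6 at [644.3 182.4 158. ] yaw 156.58 w 34.6 q6 -0.99
togo [-0.27  0.03 11.6 ] twist 0.12
t 19.65 at [644.7 182.5 158.5] yaw 156.56 w 34.1 q6 -0.99
togo [-0.24  0.   11.65] twist 0.1
```

View pics/w4.png

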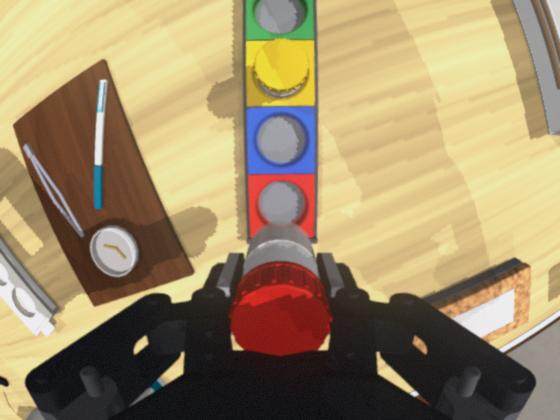

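The picture matches the yellow case: the red rim is at (281,204) in line with the pot, and yellow stands home at (281,68).

Emit:
servo_tool(
  rows=[
    [[-0.3,0,1,0.1],[0,0,2,0],[0,0,2,0],[0,0,2,0],[0,0,2,0],[0,0,1.5,0],[0,0,1,0],[0,0,0.2,0]],
  ],
)

```text
time: 20.45
ee_pos: [647.2, 181.2, 41.3]
orientation: [-0.001, 0.205, 0.979, -0.001]
ft_force: [-0.3, -0.1, -1.3]
width: 34.2
gripper_force: 59.6
```

Emit:
servo_tool(
  rows=[
    [[0,0,0,0],[0,0,0.1,0],[0,0,0.1,0],[0,0,0.1,0],[0,0,0.1,0],[0,0,0.1,0],[0,0,0,0],[0,0,0,0]],
  ],
)

```text
time: 21.25
ee_pos: [648.3, 181.5, 38.2]
orientation: [-0.0, 0.205, 0.979, -0.0]
ft_force: [0.6, -0.4, 0.1]
width: 34.1
gripper_force: 59.6
```

Emit:
servo_tool(
  rows=[
    [[0,0,0.1,0],[0,0,0.1,0],[0,0,0,0],[0,0,0,0],[0,0,0,0],[0,0,0,0],[0,0,0,0],[0,0,0,0]],
  ],
)

```text
time: 22.05
ee_pos: [648.6, 181.5, 37.7]
orientation: [0.0, 0.205, 0.979, -0.0]
ft_force: [-3.4, -0.1, 4.4]
width: 34.2
gripper_force: 60.2
```

Emit:
servo_tool(
  rows=[
    [[0,0,0,0],[0,0,0,0],[0,0,0,0],[0,0,0,0],[0,0,0,0],[0,0,0,0],[0,0,0,0],[0,0,0,0]],
  ],
  gripper=0,
)

```text
time: 22.85
ee_pos: [648.4, 181.5, 36.3]
orientation: [0.0, 0.205, 0.979, 0.0]
ft_force: [-0.2, 0.2, 0.6]
width: 85.7
gripper_force: 0.0
```

Emit:
servo_tool(
  rows=[
    [[0,0,-0.5,0],[0,0,-1,0],[0,0,-2,0],[0,0,-2,0],[0,0,-2,0],[0,0,-2,0],[0,0,-2,0],[0,0,-0.5,0]],
  ],
)

```text
time: 23.65
ee_pos: [650.8, 181.9, 160.9]
orientation: [0.003, 0.205, 0.979, 0.001]
ft_force: [-0.2, -0.6, -0.4]
width: 85.3
gripper_force: 0.0
```

```bash
python3 -c "
from h import *
from plant import eyes
import cv2
togo((519.4,-219.8,156),YP)
s=eyes.snapshot('wrist');f=s['frame'];h=cv2.cvtColor(f,cv2.COLOR_BGR2HSV)
m=cv2.inRange(h,(0,150,50),(6,255,255))
k,_,st,c=cv2.connectedComponentsWithStats(m)
for i in range(1,k):
  if st[i,4]>200: print(st[i],fish(s,c[i],86))
"
```

```text
t 23.65 at [650.8 181.9 160.9] yaw 156.36 w 85.3 q6 -0.99
togo [ -4.07 -42.07   0.35] twist -39.9
[ 245  166   66   77 3649] [637.77218063 185.52128814]
```

Emit:
servo_tool(
  rows=[
    [[-0.27,-2.62,0,0],[-0.27,-2.62,0,0],[-0.27,-2.62,0,0],[-0.27,-2.62,0,0],[-0.27,-2.62,0,0],[-0.27,-2.62,0,0],[-0.27,-2.62,0,0],[-0.27,-2.62,0,0]],
  ],
)

```text
time: 24.5
ee_pos: [582.9, -20.1, 155.2]
orientation: [-0.001, 0.205, 0.979, -0.0]
ft_force: [0.7, -0.4, 0.2]
width: 85.6
gripper_force: 0.0
```

Emit:
servo_tool(
  rows=[
    [[-0.27,-2.62,0,0],[-0.27,-2.62,0,0],[-0.27,-2.62,0,0],[-0.27,-2.62,0,0],[-0.27,-2.62,0,0],[-0.27,-2.62,0,0],[-0.27,-2.62,0,0],[-0.27,-2.62,0,0]],
  ],
)

```text
time: 25.3
ee_pos: [518.8, -220.5, 155.3]
orientation: [-0.001, 0.205, 0.979, 0.0]
ft_force: [-1.3, 0.0, 0.1]
width: 85.5
gripper_force: 0.0
```

Emit:
servo_tool(
  rows=[
    [[0,0,0,-7],[0,0,0,-7],[0,0,0,-7],[0,0,0,-7],[0,0,0,-7],[0,0,0,-5],[0,0,0,0],[0,0,0,0]],
  ],
)

```text
time: 26.1
ee_pos: [519.4, -219.6, 155.6]
orientation: [-0.0, -0.141, 0.99, 0.0]
ft_force: [-0.2, 0.3, -0.2]
width: 85.5
gripper_force: 0.0
```

```bash
python3 - <<'E'
from h import *
from plant import eyes
import cv2
togo((519.4,-219.8,29),YP)
s=eyes.snapshot('wrist');f=s["frame"];h=cv2.cvtColor(f,cv2.COLOR_BGR2HSV)
for n,lo,hi in (("green",50,80),):
    m=cv2.inRange(h,(lo,130,40),(hi,255,255));m[:,:230]=0;m[:,320:]=0
    k,_,st,c=cv2.connectedComponentsWithStats(m);i=1+st[1:,4].argmax()
    print(n,st[i],fish(s,c[i],80).round(1),POT[n])
E
```

```text
t 26.1 at [ 519.4 -219.6  155.6] yaw 196.25 w 85.5 q6 -2.38
togo [-0.   -0.03 12.66] twist -0.01
green [ 255  200   47   45 1396] [ 518.5 -221.9] (519.6, -218.4)
```

Emit:
servo_tool(
  rows=[
    [[0,-0.08,1.9,0],[0,0,1.9,0],[0,0,1.9,0],[0,0,1.9,0],[0,0,1.9,0],[0,0,1.9,0],[0,0,1.2,0],[0,0,0,0]],
  ],
)

```text
time: 26.95
ee_pos: [518.3, -219.7, 28.1]
orientation: [-0.002, -0.142, 0.99, 0.001]
ft_force: [-0.1, 0.2, 0.1]
width: 85.5
gripper_force: 0.0
```

Emit:
servo_tool(
  rows=[
    [[0,0,0,0],[0,0,0,0],[0,0,0,0],[0,0,0,0],[0,0,0,0],[0,0,0,0],[0,0,0,0],[0,0,0,0]],
  ],
  gripper=255,
)

```text
time: 27.75
ee_pos: [521.0, -221.0, 31.6]
orientation: [0.001, -0.142, 0.99, -0.0]
ft_force: [-1.6, 1.7, 6.1]
width: 34.1
gripper_force: 59.2
```

Emit:
servo_tool(
  rows=[
    [[0,0,0,0],[0,0,-1,0],[0,0,-2,0],[0,0,-3,0],[0,0,-3,0],[0,0,-3,0],[0,0,-1,0],[0,0,0,0]],
  ],
)

```text
time: 28.55
ee_pos: [521.3, -221.4, 162.4]
orientation: [0.002, -0.142, 0.99, -0.001]
ft_force: [0.9, 0.0, -1.4]
width: 34.3
gripper_force: 59.6
```

```bash
python3 -c "
from h import *
togo((488,250.4,156),YW)
"
```

```text
t 28.55 at [ 521.3 -221.4  162.4] yaw 196.36 w 34.3 q6 -2.38
togo [-10.09  46.21   0.52] twist 39.9
```

Emit:
servo_tool(
  rows=[
    [[-0.63,2.89,0,0],[-0.63,2.89,0,0],[-0.63,2.89,0,0],[-0.63,2.89,0,0],[-0.63,2.89,0,0],[-0.63,2.89,0,0],[-0.63,2.89,0,0],[-0.63,2.89,0,0]],
  ],
)

```text
time: 29.35
ee_pos: [501.3, 16.7, 157.7]
orientation: [-0.002, -0.142, 0.99, 0.001]
ft_force: [1.2, 0.4, -0.6]
width: 34.4
gripper_force: 59.7
```

Emit:
servo_tool(
  rows=[
    [[-0.63,2.89,0,0],[-0.63,2.89,0,0],[-0.63,2.89,0,0],[-0.63,2.89,0,0],[-0.63,2.89,0,0],[-0.63,2.89,0,0],[-0.63,2.89,0,0],[-0.63,2.89,0,0]],
  ],
)

```text
time: 30.15
ee_pos: [484.7, 252.0, 157.5]
orientation: [-0.002, -0.142, 0.99, -0.001]
ft_force: [0.3, -0.0, -1.3]
width: 34.4
gripper_force: 59.7
```

Emit:
servo_tool(
  rows=[
    [[0,0,0,6],[0,0,0,7],[0,0,0,7],[0,0,0,7],[0,0,0,7],[0,0,0,5.9],[0,0,0,0],[0,0,0,0]],
  ],
)

```text
time: 30.95
ee_pos: [485.4, 251.0, 158.4]
orientation: [-0.001, 0.203, 0.979, -0.001]
ft_force: [0.2, 0.4, -0.6]
width: 34.0
gripper_force: 59.6
```

```bash
python3 -c "
from h import *
from plant import eyes
import cv2
togo((488.5,250.3,42),YW)
s=eyes.snapshot('wrist');pickle.dump(s,open('w5.pkl','wb'));cv2.imwrite('pics/w5.png',s['frame'])
"
```

```text
t 30.95 at [485.4 251.  158.4] yaw 156.58 w 34.0 q6 -0.81
togo [-0.34  0.09 11.64] twist 0.12
```

View pics/w5.png

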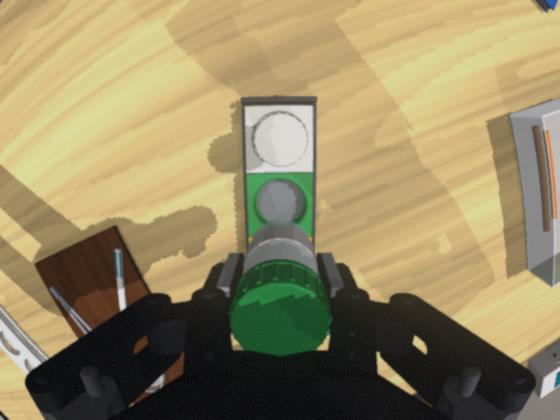

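The green rim is at (281,203), in line with the held pot, and the white pot is untouched at (281,139). Same descent as before.

Emit:
servo_tool(
  rows=[
    [[-0.3,0.05,1,0.1],[0,0,2,0],[0,0,2,0],[0,0,2,0],[0,0,2,0],[0,0,1.5,0],[0,0,1,0],[0,0,0.2,0]],
  ],
)

```text
time: 31.8
ee_pos: [488.5, 250.2, 41.6]
orientation: [-0.001, 0.205, 0.979, -0.001]
ft_force: [0.5, 0.3, -0.8]
width: 34.4
gripper_force: 59.6
```

Emit:
servo_tool(
  rows=[
    [[0,0,0,0],[0,0,0.1,0],[0,0,0.1,0],[0,0,0.1,0],[0,0,0.1,0],[0,0,0.1,0],[0,0,0,0],[0,0,0,0]],
  ],
)

```text
time: 32.6
ee_pos: [489.5, 250.7, 38.3]
orientation: [-0.0, 0.205, 0.979, -0.0]
ft_force: [-0.0, -0.3, -0.3]
width: 34.3
gripper_force: 59.6
```

Emit:
servo_tool(
  rows=[
    [[0,0,0.1,0],[0,0,0.1,0],[0,0,0,0],[0,0,0,0],[0,0,0,0],[0,0,0,0],[0,0,0,0],[0,0,0,0]],
  ],
)

```text
time: 33.4
ee_pos: [489.8, 250.8, 37.5]
orientation: [-0.0, 0.205, 0.979, -0.0]
ft_force: [-3.0, -0.8, 7.1]
width: 34.2
gripper_force: 60.3
```

Emit:
servo_tool(
  rows=[
    [[0,0,0,0],[0,0,0,0],[0,0,0,0],[0,0,0,0],[0,0,0,0],[0,0,0,0],[0,0,0,0],[0,0,0,0]],
  ],
  gripper=0,
)

```text
time: 34.2
ee_pos: [489.5, 250.7, 36.3]
orientation: [-0.0, 0.205, 0.979, -0.0]
ft_force: [-0.0, -0.6, 0.1]
width: 85.6
gripper_force: 0.0
```

Emit:
servo_tool(
  rows=[
    [[0,0,-0.5,0],[0,0,-1,0],[0,0,-2,0],[0,0,-2,0],[0,0,-2,0],[0,0,-2,0],[0,0,-2,0],[0,0,-0.5,0]],
  ],
)

```text
time: 35.0
ee_pos: [491.7, 251.5, 160.2]
orientation: [0.003, 0.205, 0.979, 0.002]
ft_force: [1.1, -0.4, -0.1]
width: 85.1
gripper_force: 0.0
```

```bash
python3 -c "
from h import *
togo((465,-235.3,156),YP)
"
```

```text
t 35.0 at [491.7 251.5 160.2] yaw 156.36 w 85.1 q6 -0.81
togo [-17.07 -45.67   0.29] twist -39.9
```

Emit:
servo_tool(
  rows=[
    [[-1.08,-2.85,0,0],[-1.08,-2.85,0,0],[-1.08,-2.85,0,0],[-1.08,-2.85,0,0],[-1.08,-2.85,0,0],[-1.08,-2.85,0,0],[-1.08,-2.85,0,0],[-1.08,-2.85,0,0]],
  ],
)

```text
time: 35.8
ee_pos: [476.7, 6.0, 156.1]
orientation: [-0.0, 0.205, 0.979, -0.0]
ft_force: [1.2, -0.3, -0.1]
width: 85.7
gripper_force: 0.0
```

Emit:
servo_tool(
  rows=[
    [[-1.08,-2.85,0,0],[-1.08,-2.85,0,0],[-1.08,-2.85,0,0],[-1.08,-2.85,0,0],[-1.08,-2.85,0,0],[-1.08,-2.85,0,0],[-1.08,-2.85,0,0],[-1.08,-2.85,0,0]],
  ],
)

```text
time: 36.6
ee_pos: [464.5, -237.4, 156.0]
orientation: [-0.0, 0.205, 0.979, 0.0]
ft_force: [-0.0, 0.5, -0.4]
width: 85.4
gripper_force: 0.0
```

Emit:
servo_tool(
  rows=[
    [[0,0,0,-7],[0,0,0,-7],[0,0,0,-7],[0,0,0,-7],[0,0,0,-7],[0,0,0,-5],[0,0,0,0],[0,0,0,0]],
  ],
)

```text
time: 37.4
ee_pos: [464.8, -236.2, 156.1]
orientation: [-0.0, -0.141, 0.99, 0.0]
ft_force: [0.2, -0.1, 0.2]
width: 85.4
gripper_force: 0.0
```

```bash
python3 - <<'E'
from h import *
from plant import eyes
import cv2
togo((465,-235.3,29),YP)
s=eyes.snapshot('wrist');f=s["frame"];h=cv2.cvtColor(f,cv2.COLOR_BGR2HSV)
m=cv2.inRange(h,(105,130,40),(125,255,255));m[:,:230]=0;m[:,320:]=0
k,_,st,c=cv2.connectedComponentsWithStats(m);i=1+st[1:,4].argmax()
print(st[i],fish(s,c[i],80).round(1),POT["blue"])
E
```

```text
t 37.4 at [ 464.8 -236.2  156.1] yaw 196.25 w 85.4 q6 -2.46
togo [-0.05  0.07 12.71] twist -0.01
[ 255  199   49   48 1786] [ 464.9 -237.2] (465.0, -234.0)
```

Emit:
servo_tool(
  rows=[
    [[0,0,1.9,0],[0,0,1.9,0],[0,0,1.9,0],[0,0,1.9,0],[0,0,1.9,0],[0,0,1.9,0],[0,0,1.3,0],[0,0,0,0]],
  ],
)

```text
time: 38.25
ee_pos: [463.3, -235.2, 27.2]
orientation: [-0.002, -0.142, 0.99, 0.002]
ft_force: [-0.5, 0.2, -1.4]
width: 85.3
gripper_force: 0.0
```

Emit:
servo_tool(
  rows=[
    [[0,0,0,0],[0,0,0,0],[0,0,0,0],[0,0,0,0],[0,0,0,0],[0,0,0,0],[0,0,0,0],[0,0,0,0]],
  ],
  gripper=255,
)

```text
time: 39.05
ee_pos: [465.7, -236.7, 30.5]
orientation: [0.001, -0.142, 0.99, -0.0]
ft_force: [-2.0, 2.1, 5.5]
width: 34.1
gripper_force: 59.2
```

Emit:
servo_tool(
  rows=[
    [[0,0,0,0],[0,0,-1,0],[0,0,-2,0],[0,0,-3,0],[0,0,-3,0],[0,0,-3,0],[0,0,-1,0],[0,0,0,0]],
  ],
)

```text
time: 39.85
ee_pos: [466.1, -237.2, 161.2]
orientation: [0.002, -0.142, 0.99, -0.002]
ft_force: [-0.2, 0.3, -0.7]
width: 33.9
gripper_force: 59.7
```

```bash
python3 -c "
from h import *
togo((594.5,204.4,156),YW)
"
```

```text
t 39.85 at [ 466.1 -237.2  161.2] yaw 196.36 w 33.9 q6 -2.46
togo [-24.76  38.75   0.45] twist 39.9
```

Emit:
servo_tool(
  rows=[
    [[-1.55,2.42,0,0],[-1.55,2.42,0,0],[-1.55,2.42,0,0],[-1.55,2.42,0,0],[-1.55,2.42,0,0],[-1.55,2.42,0,0],[-1.55,2.42,0,0],[-1.55,2.42,0,0]],
  ],
)

```text
time: 40.65
ee_pos: [527.8, -14.2, 156.5]
orientation: [-0.002, -0.142, 0.99, 0.001]
ft_force: [0.2, 0.1, -1.3]
width: 34.3
gripper_force: 59.8
```

Emit:
servo_tool(
  rows=[
    [[-1.55,2.42,0,0],[-1.55,2.42,0,0],[-1.55,2.42,0,0],[-1.55,2.42,0,0],[-1.55,2.42,0,0],[-1.55,2.42,0,0],[-1.55,2.42,0,0],[-1.55,2.42,0,0]],
  ],
)

```text
time: 41.45
ee_pos: [592.3, 205.7, 156.0]
orientation: [-0.002, -0.142, 0.99, -0.0]
ft_force: [-0.3, -0.7, -0.8]
width: 34.1
gripper_force: 59.8
```

Emit:
servo_tool(
  rows=[
    [[0,0,0,6],[0,0,0,7],[0,0,0,7],[0,0,0,7],[0,0,0,7],[0,0,0,5.9],[0,0,0,0],[0,0,0,0]],
  ],
)

```text
time: 42.25
ee_pos: [592.6, 204.7, 157.1]
orientation: [-0.002, 0.203, 0.979, -0.001]
ft_force: [0.2, -0.6, -0.7]
width: 34.4
gripper_force: 59.7
```

```bash
python3 -c "
from h import *
from plant import eyes
import cv2
togo((594.8,204.3,42),YW)
s=eyes.snapshot('wrist');cv2.imwrite('pics/w6.png',s['frame'])
"
```

```text
t 42.25 at [592.6 204.7 157.1] yaw 156.58 w 34.4 q6 -0.94
togo [-0.25  0.07 11.51] twist 0.12
```

View pics/w6.png

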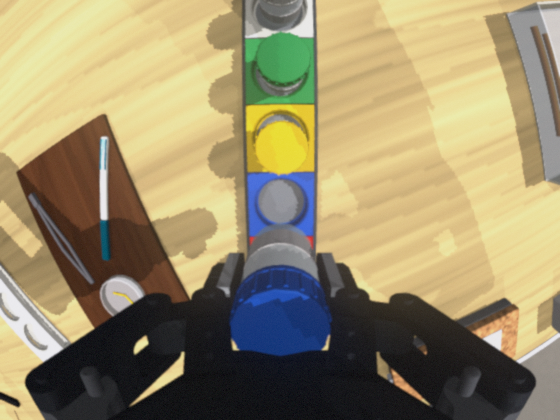

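The blue rim is at (281,202), in line with the held pot. Yellow (281,146) and green (281,60) stand home.

Emit:
servo_tool(
  rows=[
    [[-0.22,0.05,1,0.1],[0,0,2,0],[0,0,2,0],[0,0,2,0],[0,0,2,0],[0,0,1.5,0],[0,0,0.9,0],[0,0,0.2,0]],
  ],
)

```text
time: 43.1
ee_pos: [595.0, 204.3, 41.6]
orientation: [-0.001, 0.205, 0.979, -0.001]
ft_force: [0.0, 0.1, -1.0]
width: 34.4
gripper_force: 59.7
```

Emit:
servo_tool(
  rows=[
    [[0,0,0,0],[0,0,0.1,0],[0,0,0.1,0],[0,0,0.1,0],[0,0,0.1,0],[0,0,0.1,0],[0,0,0,0],[0,0,0,0]],
  ],
)

```text
time: 43.9
ee_pos: [596.0, 204.6, 38.2]
orientation: [-0.0, 0.205, 0.979, -0.0]
ft_force: [0.6, 0.2, -1.6]
width: 34.0
gripper_force: 59.7
```

Emit:
servo_tool(
  rows=[
    [[0,0,0.1,0],[0,0,0.1,0],[0,0,0,0],[0,0,0,0],[0,0,0,0],[0,0,0,0],[0,0,0,0],[0,0,0,0]],
  ],
)

```text
time: 44.7
ee_pos: [596.3, 204.7, 36.6]
orientation: [0.0, 0.205, 0.979, 0.0]
ft_force: [-0.7, 0.7, 1.5]
width: 34.2
gripper_force: 59.8
```

Emit:
servo_tool(
  rows=[
    [[0,0,0.05,0],[0,0,0,0],[0,0,0,0],[0,0,0,0],[0,0,0,0],[0,0,0,0],[0,0,0,0],[0,0,0,0]],
  ],
)

```text
time: 45.5
ee_pos: [596.3, 204.7, 36.5]
orientation: [0.0, 0.205, 0.979, -0.0]
ft_force: [-1.3, -0.5, 5.6]
width: 34.1
gripper_force: 60.2
```

Emit:
servo_tool(
  rows=[
    [[0,0,0,0],[0,0,0,0],[0,0,0,0],[0,0,0,0],[0,0,0,0],[0,0,0,0],[0,0,0,0],[0,0,0,0]],
  ],
  gripper=0,
)

```text
time: 46.3
ee_pos: [596.1, 204.6, 35.8]
orientation: [0.0, 0.205, 0.979, 0.0]
ft_force: [-0.2, 0.3, 0.2]
width: 85.3
gripper_force: 0.0
```

Emit:
servo_tool(
  rows=[
    [[0,0,-0.5,0],[0,0,-1,0],[0,0,-2,0],[0,0,-2,0],[0,0,-2,0],[0,0,-2,0],[0,0,-2,0],[0,0,-0.5,0]],
  ],
)

```text
time: 47.1
ee_pos: [598.4, 205.2, 160.1]
orientation: [0.003, 0.205, 0.979, 0.001]
ft_force: [0.4, -0.1, 0.5]
width: 85.5
gripper_force: 0.0
```

Emit:
servo_tool(
  rows=[
    [[0,-2.5,0,0],[0,-2.5,0,0],[0,-2.5,0,0],[0,-2.5,0,0],[0,-2.5,0,0],[0,-2.5,0,0],[0,-2.5,0,0],[0,-2.5,0,0]],
  ],
)

```text
time: 47.9
ee_pos: [515.1, 20.6, 155.6]
orientation: [-0.0, 0.205, 0.979, -0.0]
ft_force: [0.6, -0.9, 0.0]
width: 85.2
gripper_force: 0.0
```

```bash
python3 -c "
from h import *
from plant import eyes
import cv2
a=eyes.snapshot('top')['frame'][135:285,115:215];b=eyes.snapshot('side')['frame'][130:230,150:310]
cv2.imwrite('pics/end.png',np.hstack([cv2.resize(a,(360,540),interpolation=2),cv2.resize(b,(440,540),interpolation=2)]))
"
```

```text
(no output)
```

View pics/end.png

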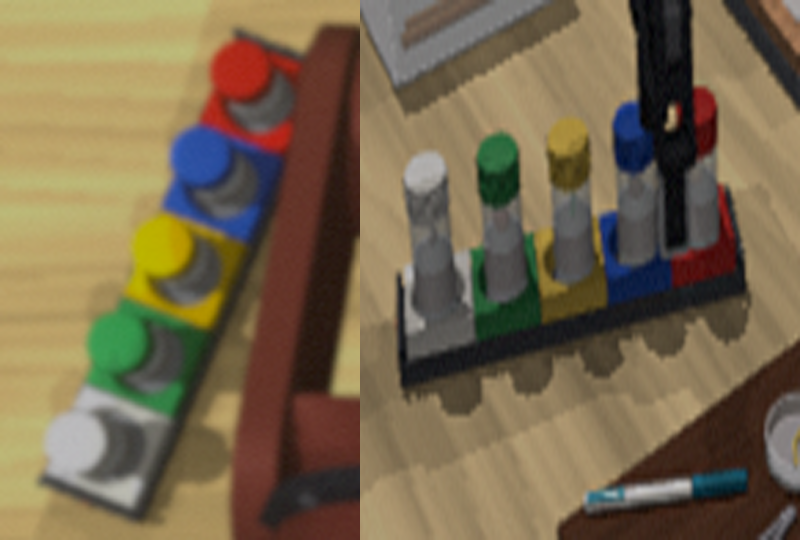

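All four coloured pots stand upright in their own blocks, the white pot stands in its block, and the gripper is open and clear.

```bash
python3 -c "
from plant import ctrl
print(ctrl.close_job())"
```

```text
the job is handed in; nothing more can be done
None
```

The job is handed in: in the last pictures the red, blue, yellow and green pots stand upright in the blocks of their own colours, the white-capped pot is still standing in its block, and the gripper is open and clear; hand-in gave no verdict.

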